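Flip the refill flag of the empty bolt bin

ROBOT

A 6-joint arm with a two-finger parallel gripper is mounted at the origin on the work surface. World frame = base frame: x ahead of the robot, y to its left, z up, the work surface at z = 0. Lengths are in mm, angles in degrees, forces in N, time in s.
With the tool pointing down it reaches from about 300 to 850 mm from the base axis. Payload 4.2 kg.
Tool frame: the origin (TCP) lies on the front face of the gripper's body, between the roots of the fingers; the fingertips stand 78 mm ahead of it and the grasp point (between the pads) lies 60 mm ahead of it; x points along the fingers, y is the direction in which the jaws open and shut, and the axes are right-handed (so a half turn about x gives the same grasp; the last joint's range is limited). The gripper opens to 91 mm and grips with 3 to 60 N. Pads are 32 mm wide; open, the fingers measure 118 mm over their backs; the gripper's body (76 mm by 178 mm) begins 60 mm behind the grasp point.
Start: joints at [-77.578, 18.312, 89.639, -0, 72.044, -1.146], TCP at [134.892, -558.963, 292.276] pointing down, gripper open.
Joint ranges: [-177.97, 177.97], [-48.28, 115.42], [12.27, 149.76], [-77.06, 257.06], [2.81, 150.46], [-146.56, 146.56]. Speed limits (degrees/s): [147.25, 147.25, 180, 180, 180, 180].

INTERFACE

Orientations are given as [roll, pitch, yaw] about the fixed x, y, z axes, in that order (R = Rz(yaw) Ry(pitch) Rx(roll)).
In Python, from workcell import status, viewer, env gives the robot as it stands. The module is installed in compiled form; this text tells all that it offers.
- The arm moves only by the tool move_arm, never from a script. Its argument "moves" is a list of rows, each a list of 3 entries, a list of its own where there are three numbers: the shift along the tool's x, y, z in cm, then the turn about the tool's x in rad, then the gripper's target within -1 to 1 (fully open at 1, half-way at 0, shut at -1). A call has 1 to 20 rows; each row is the pose to reach, as a shift and turn from the pose commanded when the call began, along the tool's axes at that moment; what a row does not reach only later rows make up. A row lasts 1/8 s, in which the tool goes at most 62.5 mm and 10.7 degrees, less where a joint would pass 70% of its speed; a pose out of reach is approached as far as the arm can. A call with a gripper value outside its range is refused whole. The fingers move at their own pace and stop on an object; "force" is the grip in N (left out, the last holds). Time passes only in rows, so rows that repeat a pose let the fingers close. It gives the time, the measured TCP pose, the force and the opening at its end, in the units of the state.
- status.state(): the state, without advancing time (a new reading comes with each control period).
- viewer.grab_frame(name): name is "scene" or "top" or "wrist"; returns the picture (420x560x3 uint8, red, green, blue); there is no depth.
- viewer.get_calibration(name): a dict with "camera_matrix" (3x3 intrinsics, pixels), "eye" and "rotation" of the camera in the world. Camera axes: x right, y down, z forward; pixel columns grow to the right and rows downward; lengths in mm; the calibration is good to about 2 mm. A picture is of the moment at which its call begins: read the wrist's pose just before it. get_calibration takes no time and is no camera call; for the wrist camera it gives the pose at the moment of the call.
- env.job_done(): hands the job in, once; it reports no verdict.
The state is a dict: "time_s": time; "qpos": joint angles; "qvel": joint speeds; "effort": joint torques, N m; "ee_pos": TCP position; "ee_rot": TCP orientation; "force": force on the tool from outside, world axes, zero at the start; "torque": the same for the moment, N m; "gripper_width": finger opening in mm.
Only numpy, scipy, OpenCV 4.12 (cv2) and the standard library are available. Lean on these libraries where they do the work, as an engineer would, in place of code of your own. Each camera call takes 0.05 s, during which the arm holds its last target.

TASK

One of the three red bolt bins on the bench has run empty, but its flag still lies at the front. Push that flag up and over its hinge, lightly and without pinching it, so that it lies flat on the rear half of its plate and asks for a refill. Leave the other two flags as they are, do not pick up or shift any bin, and leave the wrench, screwdriver and steel bush alone.

Things in the scene. Friction and masses are not known exactly. Their poses are not given: they have to be found in the camera images.
- bin_empty: The bin with nothing in it: red plastic, open top, 102 mm wide, 160 long, 88 high (front lip 48). It sits on a loose grey steel sled 104 x 265 mm that also carries the flag's dark stand in front of the lip; all one piece, about 1 kg, on a 3 mm mat on the bench (bench top z = 0). Origin: underside below the bin's middle; x from front lip to back, y along the row, z up.
- bin_full: The same bin, sled and stand, but filled with hex bolts; about 2 kg. Origin and axes as bin_empty.
- bin_low: The same bin, sled and stand, with a few bolts left on its floor; about 1 kg. Its flag already lies at the rear. Origin and axes as bin_empty.
- flag_empty (a joint): Hinge angle of this bin's flag, rad (flags are alike). 0: it lies at the front, away from its bin, round mark up; 1.75: points straight up; 3.14: lies at the rear, towards its bin, bar mark up. Starts at the front. Turns freely; past upright it falls over by its own weight. Aluminium paddle, 30 g, 70 mm wide along the hinge, 2.5 thick, flat from the hinge out to 49 mm, then a bent tab.
- flag_full (a joint): Hinge angle of this bin's flag, rad (flags are alike). 0: it lies at the front, away from its bin, round mark up; 1.75: points straight up; 3.14: lies at the rear, towards its bin, bar mark up. Starts at the front.
- flag_low (a joint): Hinge angle of this bin's flag, rad (flags are alike). 0: it lies at the front, away from its bin, round mark up; 1.75: points straight up; 3.14: lies at the rear, towards its bin, bar mark up. Starts at the rear.
- hinge_empty (a point): Middle of the hinge line of this bin's flag, 80 mm above the sled's underside, 130 mm in front of the bin's middle; axes as the bin's (hinge line = y). Below lies a fixed plate, 74 mm wide, reaching 42 mm to each side of the hinge and sloping 10 degrees down to the front; the flag at 0 slopes likewise.
- hinge_full (a point): Middle of the hinge line of this bin's flag, 80 mm above the sled's underside, 130 mm in front of the bin's middle; axes as the bin's (hinge line = y). 
- hinge_low (a point): Middle of the hinge line of this bin's flag, 80 mm above the sled's underside, 130 mm in front of the bin's middle; axes as the bin's (hinge line = y). 
- tab_empty (a point): Middle of the hemmed outer edge (4 mm thick) of the empty bin's flag tab, which is 44 mm wide, 20 long and slants up 60 degrees from the paddle while that lies at the front: this edge is then 61 mm in front of the hinge line and 7 mm higher. Tab and the paddle's last 7 mm stand out past the plate, 60 mm above the sled, so that a fingertip can get under the tab from the front.
- wrench: Steel wrench, about 170 mm long, lying loose on the bench beside the row of bins; origin under its middle, x along it. Not to be disturbed.
- screwdriver: Screwdriver, about 190 mm long, lying loose on the bench beside the row; origin under its middle, x along it. Not to be disturbed.
- bush: Turned steel bush, flange 42 mm and body 30 mm diameter, 34 mm high, standing loose on the mat on the robot's side of the flags; origin at its underside. Not to be disturbed.

How it is judged:
By the outcome, as a careful person would: the job done as asked, in the order asked, and still so for the second after the job is handed in, with the robot touching nothing.
It also fails if it takes over 38 s, if anything falls off the work surface, if the arm or the gripper's body presses on something with over 40 N, if the wrist force passes 120 N, or if a joint passes its speed limit or range.

## Working session

There is one attempt and no reset: what is moved stays moved. The work goes in short steps, Python scripts to look and compute and a tool call to move; the robot and the scene stay as the last step left them, time stands still between calls to the robot, and variables do not carry over. Pictures are saved under pics/ and viewed, and the job is handed in when it is done.

Besides the shell and the picture viewer there is one more tool, called as name([rows], argument=value, ...), one row to a line, values as JSON. move_arm: Moves the arm, as the interface text tells. Its arguments: {"type":"object","properties":{"moves":{"type":"array","items":{"type":"array"}},"force":{"type":"number"}},"required":["moves"]}

```bash
mkdir -p pics; ls
python3 - <<'E'
from workcell import status, viewer, env
import cv2
print(status.state())
for n in ("scene","top","wrist"):
    c=viewer.get_calibration(n); print(n,c)
    cv2.imwrite(f"pics/{n}0.png",viewer.grab_frame(n)[:,:,::-1])
E
```

```text
pics
{'time_s': 0.0, 'qpos': array([-7.75788616e+01,  1.83527589e+01,  8.97065845e+01,  2.22359811e-04,
        7.20435258e+01, -1.14618510e+00]), 'qvel': array([-0.02691884, -0.08407713, -0.04462872, -0.06717292, -0.0445117 ,
       -0.01997858]), 'effort': array([ 1.90971754e-03, -4.12464845e+01, -2.31974584e+01,  7.28938496e-02,
        4.59336082e-02, -1.66083237e-04]), 'ee_pos': array([ 134.80866926, -558.59918973,  291.40774095]), 'ee_rot': array([-91.26393309,  89.89713068, 102.3033217 ]), 'force': array([-0.21585328,  0.10618054,  0.32405634]), 'torque': array([-0.01257644,  0.01296402, -0.03580629]), 'gripper_width': 91.1084042577069}
scene {'camera_matrix': array([[462.84621665,   0.        , 280.23374963],
       [  0.        , 462.84621665, 208.74160903],
       [  0.        ,   0.        ,   1.        ]]), 'eye': array([1235.43977013, -102.13236477,  874.46449686]), 'rotation': array([-140.07624755,   -0.56103265,   76.88998808])}
top {'camera_matrix': array([[388.10426406,   0.        , 275.93118855],
       [  0.        , 388.10426406, 211.14938394],
       [  0.        ,   0.        ,   1.        ]]), 'eye': array([ 404.1328074 ,   58.58011512, 1067.24459074]), 'rotation': array([-169.44606048,   -1.47426198,  -88.3456436 ])}
wrist {'camera_matrix': array([[348.98092038,   0.        , 279.28047341],
       [  0.        , 348.98092038, 205.75727017],
       [  0.        ,   0.        ,   1.        ]]), 'eye': array([ 204.36253952, -541.82481864,  384.13627245]), 'rotation': array([ 1.65329625e+02,  4.40331571e-02, -7.64294283e+01])}
```

View pics/scene0.png

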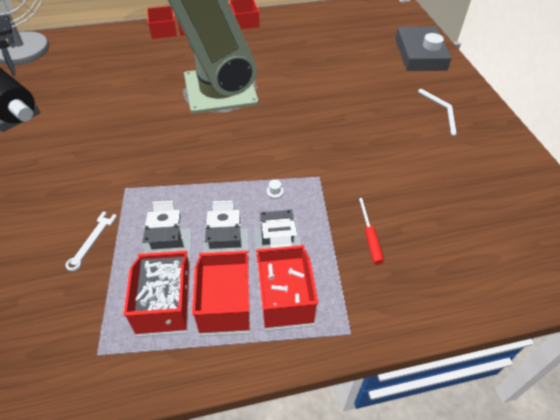

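View pics/top0.png

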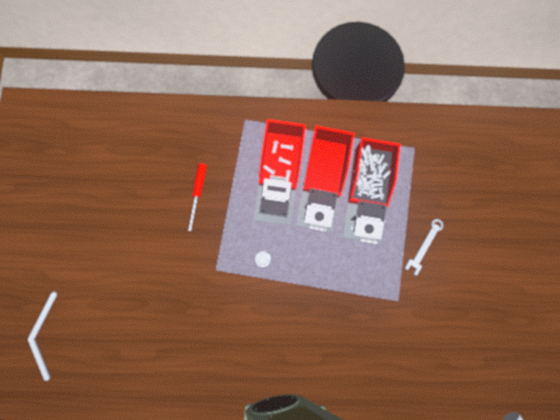

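View pics/wrist0.png

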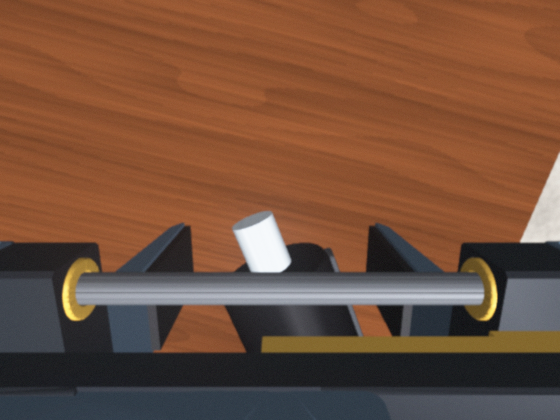

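The middle bin is the empty one: top view near (328,160), flag mark at (319,216). The bush is at (263,259) in the top view. Next, enlarged crops.

Run:
```python
import cv2
a=cv2.imread("pics/top0.png")[110:280,215:415]; cv2.imwrite("pics/topc.png",cv2.resize(a,None,fx=3.5,fy=3.5,interpolation=cv2.INTER_CUBIC))
a=cv2.imread("pics/scene0.png")[175:345,110:310]; cv2.imwrite("pics/scenec.png",cv2.resize(a,None,fx=3.5,fy=3.5,interpolation=cv2.INTER_CUBIC))
```

```text
(no output)
```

View pics/topc.png

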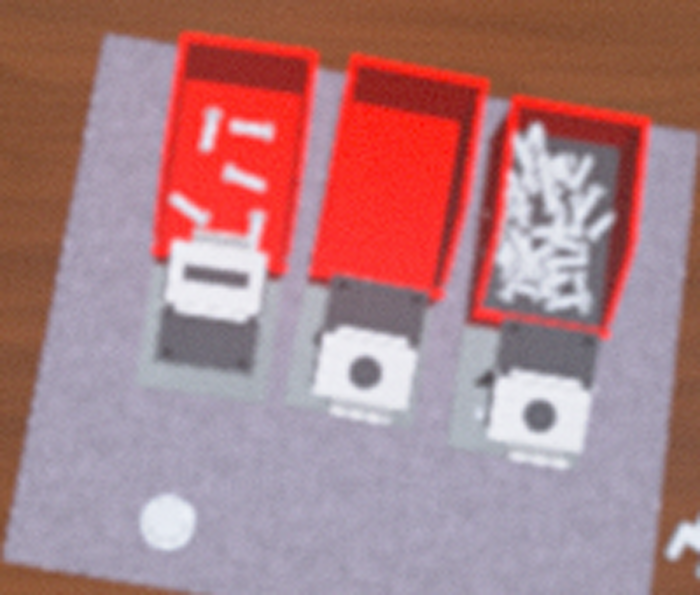

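View pics/scenec.png

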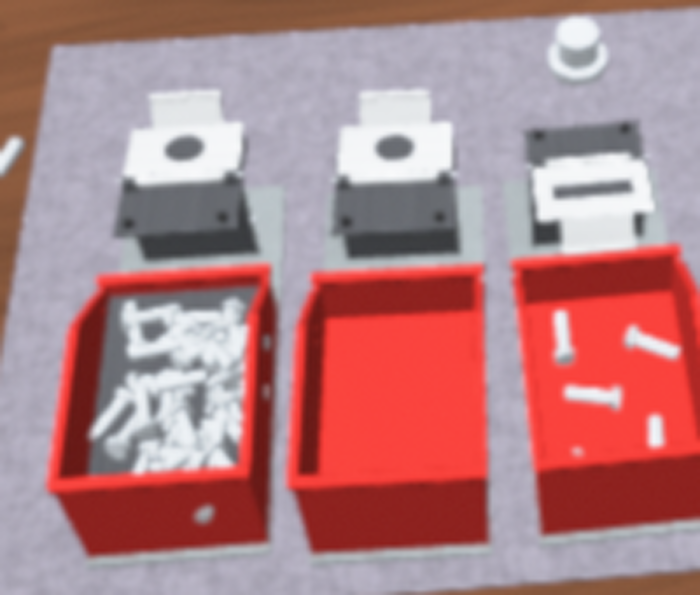

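```bash
cat > h.py <<'E'
import numpy as np
from scipy.spatial.transform import Rotation as R
from workcell import viewer,status
def proj(n,P,c=None):
    c=c or viewer.get_calibration(n)
    r=R.from_euler('xyz',c['rotation'],degrees=True).as_matrix()
    p=(np.atleast_2d(P)-c['eye'])@r; q=p@np.array(c['camera_matrix']).T
    return q[:,:2]/q[:,2:]
E
python3 - <<'E'
from h import *
from scipy.optimize import least_squares
ct=lambda u,v:(u/3.5+215-.36,v/3.5+110-.36); cs=lambda u,v:(u/3.5+110-.36,v/3.5+175-.36)
H=-130;F=-178.3;
bins={'empty':dict(top=[((80,51,88),ct(350,57)),((80,-51,88),ct(490,80)),((-80,51,48),ct(312,280)),((-80,-51,48),ct(440,298)),
 ((H,35,82),ct(325,328)),((H,-35,82),ct(418,338)),((F,35,73),ct(315,395)),((F,-35,73),ct(410,410))],
 scene=[((-191,-22,88),cs(362,92)),((-191,22,88),cs(430,95)),((H,-35,82),cs(337,183)),((H,35,82),cs(453,180)),((F,-35,73),cs(342,127)),((F,35,73),cs(452,122)),
 ((80,-51,88),cs(290,487)),((80,51,88),cs(490,475))])}
for k,d in bins.items():
    def f(x,full=True):
        out=[]
        r=R.from_euler('z',x[2]).as_matrix()
        for n,l in d.items():
            P=np.array([a for a,_ in l],float)@r.T+[x[0],x[1],3]
            out.append(proj(n,P)-np.array([b for _,b in l]))
        return np.concatenate(out).ravel()
    s=least_squares(f,[600,0,0],x_scale=[100,100,1]);print(k,s.x[:2],np.degrees(s.x[2]));print(s.fun.reshape(-1,2).round(1))
    r=R.from_euler('z',s.x[2]).as_matrix()
    for nm,p in dict(hinge=(-130,0,80),tab=(-191,0,87)).items(): print(nm,r@p+[s.x[0],s.x[1],3])
# bush
c=viewer.get_calibration('top')
print(proj('top',[[400,60,34]]))
E
```

```text
empty [737.11204222 -97.64404087] -9.02640311164857
[[ 0.6 -0.7]
 [-1.9 -0.2]
 [-0.2 -3.7]
 [ 0.3 -1.8]
 [ 0.1 -1.2]
 [ 0.1  1. ]
 [-0.6 -1.7]
 [-1.2 -0.9]
 [-0.9  0.6]
 [-0.5 -1.2]
 [-0.2 -1.9]
 [-0.8 -2.7]
 [-0.4 -0.4]
 [-0.5 -0.5]
 [ 0.6 -1.1]
 [-1.4 -0.9]]
hinge [608.72194306 -77.24839337  83.        ]
tab [548.47735806 -67.678128    90.        ]
[[265.1746772  285.04964338]]
```

Run:
```python
from h import *
s=status.state()
M=R.from_euler('xyz',s['ee_rot'],degrees=True).as_matrix()
print(M.round(4)); c=viewer.get_calibration('wrist')
print('cam in tool',M.T@(c['eye']-s['ee_pos'])); print('cam axes in tool (cols)',(M.T@R.from_euler('xyz',c['rotation'],degrees=True).as_matrix()).round(2))
hd=np.radians(-9.); ux=np.array([np.cos(hd),np.sin(hd),0]);
print('angle of tool z',np.degrees(np.arctan2(M[1,2],M[0,2])),'tool y',np.degrees(np.arctan2(M[1,1],M[0,1])))
# target TCP
for d in (-60,):
    tab=np.array([548.5,-67.7,90]); t=tab+ux*(d); t[2]=260
    print(t, M.T@(t-np.array([134.892,-558.963,292.276])))
```

```text
[[-3.000e-04  2.346e-01 -9.721e-01]
 [ 1.300e-03 -9.721e-01 -2.346e-01]
 [-1.000e+00 -1.300e-03 -0.000e+00]]
cam in tool [-92.62424691  -0.18160338 -71.5377925 ]
cam axes in tool (cols) [[-0.   -0.25  0.97]
 [ 1.   -0.    0.  ]
 [-0.    0.97  0.25]]
angle of tool z -166.43058005707067 tool y -76.43057817041169
[489.23869956 -58.3139321  260.        ] [  32.82287599 -403.49293508 -461.9187407 ]
```

move_arm([
  [[0.5,-4,-4.6],0.1,-1],
  [[1,-8,-9.2],0.2,-1],
  [[1.5,-12,-13.8],0.3,-1],
  [[1.8,-16,-18.4],0.394,-1],
  [[2,-20,-23],0.394,-1],
  [[2.2,-24,-27.5],0.394,-1],
  [[2.5,-28,-32],0.394,-1],
  [[3,-32,-36.5],0.394,-1],
  [[3.2,-36,-41],0.394,-1],
  [[3.3,-38.5,-44],0.394,-1],
  [[3.3,-39.8,-45.6],0.394,-1],
  [[3.3,-40.3,-46.2],0.394,-1],
  [[3.3,-40.3,-46.2],0.394,-1],
  [[3.3,-40.3,-46.2],0.394,-1],
], force=10)

```text
time_s: 1.9
ee_pos: [488.9, -59.5, 259.2]
ee_rot: [44.5, 90.0, -144.5]
force: [-1.1, 0.4, -0.0]
gripper_width: 0.6
```

Run:
```python
from h import *
import cv2
s=status.state();print(s['time_s'],s['ee_pos'],s['ee_rot'],s['force'],s['gripper_width'],s['qpos'].round(1))
M=R.from_euler('xyz',s['ee_rot'],degrees=True).as_matrix();print(M.round(3));print(viewer.get_calibration('wrist'))
for n in ("wrist","scene"):
    cv2.imwrite(f"pics/{n}1.png",viewer.grab_frame(n)[:,:,::-1])
a=cv2.imread("pics/scene1.png")[130:300,110:310]; cv2.imwrite("pics/scene1c.png",cv2.resize(a,None,fx=3.5,fy=3.5,interpolation=cv2.INTER_CUBIC))
```

```text
1.9 [488.9127766  -59.53867473 259.20178086] [  44.53026448   89.96754965 -144.53183848] [-1.09928137  0.38901799 -0.00440012] 0.5844307849992902 [ -8.3  12.4 103.1  -0.   64.6  90.8]
[[-0.    -0.158 -0.988]
 [-0.    -0.988  0.158]
 [-1.     0.     0.   ]]
{'camera_matrix': array([[348.98092038,   0.        , 279.28047341],
       [  0.        , 348.98092038, 205.75727017],
       [  0.        ,   0.        ,   1.        ]]), 'eye': array([559.55240546, -70.39084139, 351.80397155]), 'rotation': array([ 1.65326515e+02, -7.97768910e-02, -9.90600420e+01])}
```

View pics/wrist1.png

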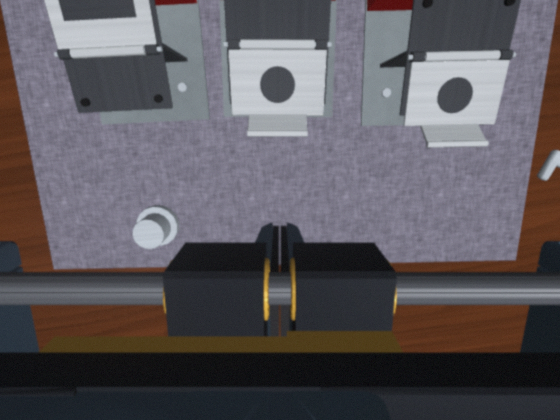

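View pics/scene1c.png

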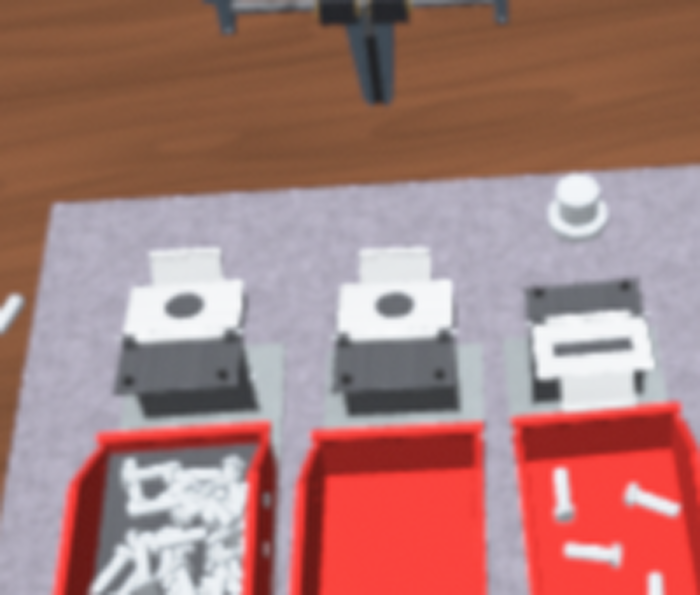

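```bash
cat >> h.py <<'E'
def back(c,uv,z):
    r=R.from_euler('xyz',c['rotation'],degrees=True).as_matrix()
    d=r@np.linalg.inv(c['camera_matrix'])@np.array([uv[0],uv[1],1.]); return c['eye']+d*(z-c['eye'][2])/d[2]
E
python3 - <<'E'
from h import *
c=viewer.get_calibration('wrist')
for nm,uv,z in [('tabL',(248,133),90),('tabR',(307,133),90),('padFL',(232,115),76),('padFR',(323,115),76),('hL',(240,44),84),('hR',(327,44),84),('bush top',(148,236),37),('bush flange c',(155,228),6),('full tabL',(429,143),90),('full tabR',(488,143),90)]:
    print(nm,back(c,uv,z).round(1))
# nearest tip positions
print(proj('wrist',[[489+16*np.cos(-.158),-59.5-16*.158,181]]))
E
```

```text
tabL [550.2 -46.   90. ]
tabR [543.3 -88.8  90. ]
padFL [564.9 -35.   76. ]
padFR [ 553.9 -103.8   76. ]
hL [611.6 -50.9  84. ]
hR [ 601.9 -111.7   84. ]
bush top [468.6  70.5  37. ]
bush flange c [467.  75.   6.]
full tabL [ 521.9 -177.1   90. ]
full tabR [ 515.  -220.4   90. ]
[[279.53285162 225.99015098]]
```

move_arm([
  [[3,0,0],0,-1],
  [[6,0,0],0,-1],
  [[9,0,-1],0,-1],
  [[12,0,-2],0,-1],
  [[12.6,0,-3],0,-1],
  [[12.6,0,-3],0,-1],
  [[12.6,0,-3],0,-1],
])

```text
time_s: 2.88
ee_pos: [519.5, -63.7, 134.4]
ee_rot: [177.6, 89.9, -11.4]
force: [-0.3, 0.5, 0.1]
gripper_width: 0.1
```

Run:
```python
from h import *
import cv2
s=status.state();print(s['time_s'],s['ee_pos'],s['force'])
c=viewer.get_calibration('wrist');print(c['eye'])
for n in ("wrist","scene"):
    cv2.imwrite(f"pics/{n}2.png",viewer.grab_frame(n)[:,:,::-1])
a=cv2.imread("pics/scene2.png")[150:270,150:290]; cv2.imwrite("pics/scene2c.png",cv2.resize(a,None,fx=5,fy=5,interpolation=cv2.INTER_CUBIC))
M=R.from_euler('xyz',s['ee_rot'],degrees=True).as_matrix()
print(proj('wrist',[s['ee_pos']+M@[78,0,-16],s['ee_pos']+M@[43,0,-16]]),proj('wrist',[[546.8,-67.4,90]]))
```

```text
2.875 [519.47153275 -63.71591358 134.37954225] [-0.27613465  0.48794571  0.08506195]
[589.90805735 -74.53656095 227.13410328]
[[279.82336736 225.75365969]
 [280.03288138 251.7130154 ]] [[278.46659812 224.31346817]]
```

View pics/wrist2.png

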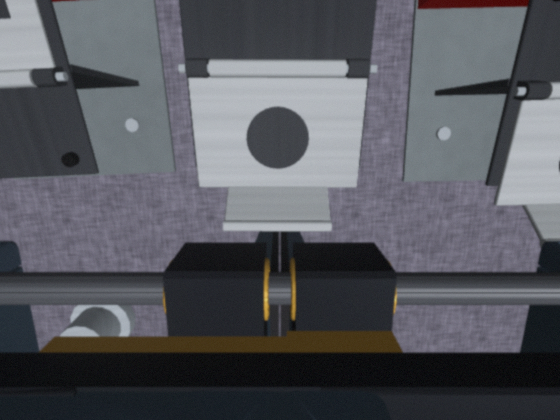

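View pics/scene2c.png

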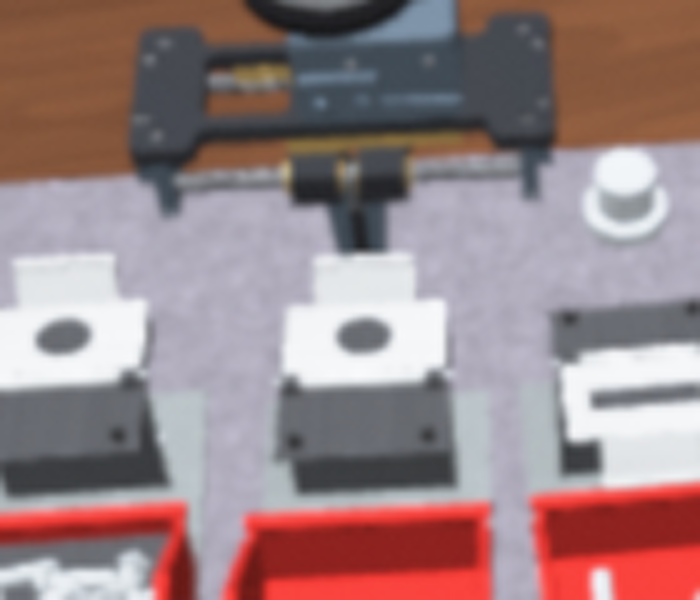

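move_arm([
  [[0,0,-0.3],0,-1],
  [[0,0,-0.6],0,-1],
  [[-0.2,0,-0.75],0,-1],
  [[-0.4,0,-0.8],0,-1],
  [[-0.6,0,-0.85],0,-1],
  [[-0.8,0,-0.9],0,-1],
  [[-0.8,0,-0.9],0,-1],
])

```text
time_s: 3.85
ee_pos: [527.7, -64.9, 141.3]
ee_rot: [8.9, 90.0, 179.9]
force: [-1.6, -0.0, 1.1]
gripper_width: 0.2
```

Run:
```python
from h import *
import cv2
s=status.state();print(s['time_s'],s['ee_pos'],s['force'])
c=viewer.get_calibration('wrist');print(c['eye'])
for n in ("wrist",):
    cv2.imwrite(f"pics/{n}3.png",viewer.grab_frame(n)[:,:,::-1])
print(proj('wrist',[[546.8,-67.4,90],[548,-67.4,97]]))
```

```text
3.85 [527.72186642 -64.91044775 141.32062565] [-1.591634   -0.02346365  1.0785627 ]
[598.39669512 -75.71974493 233.90990077]
[[278.60158982 238.04667549]
 [278.1354367  241.12577684]]
```

View pics/wrist3.png

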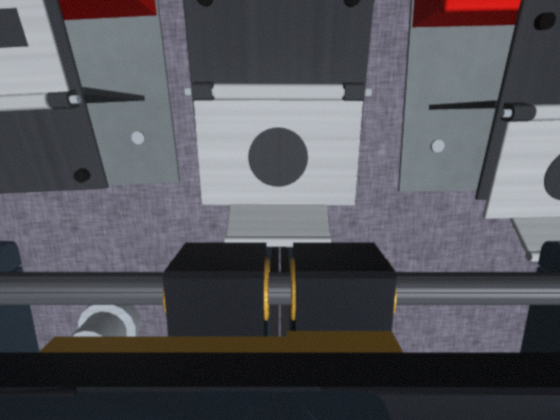

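move_arm([
  [[1.0,0,0],0,-1],
  [[1.0,0,-0.05],0,-1],
  [[0.7,0,-0.1],0,-1],
  [[0.4,0,-0.15],0,-1],
  [[0.1,0,-0.2],0,-1],
  [[-0.2,0,-0.25],0,-1],
  [[-0.5,0,-0.32],0,-1],
  [[-0.8,0,-0.4],0,-1],
  [[-0.8,0,-0.4],0,-1],
])

```text
time_s: 5.03
ee_pos: [532.4, -65.7, 149.7]
ee_rot: [174.1, 89.9, -14.9]
force: [-3.7, 0.4, 0.7]
gripper_width: 0.6
```

Run:
```python
from h import *
import cv2
s=status.state();print(s['time_s'],s['ee_pos'],s['force'])
for n in ("wrist",):
    cv2.imwrite(f"pics/{n}4.png",viewer.grab_frame(n)[:,:,::-1])
```

```text
5.025 [532.40303956 -65.6712223  149.69595765] [-3.74857264  0.39720246  0.7210342 ]
```

View pics/wrist4.png

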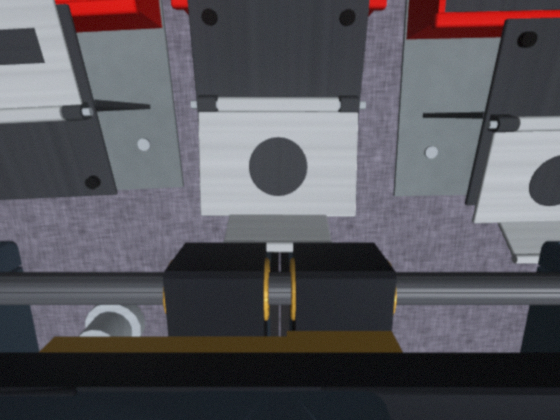

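```bash
cat >> h.py <<'E'
def flag(th,hinge,yaw=-9.03):
    t=np.radians(th);rot=lambda x,z:(x*np.cos(t)+z*np.sin(t),-x*np.sin(t)+z*np.cos(t))
    u=np.array([np.cos(np.radians(yaw)),np.sin(np.radians(yaw)),0])
    out=[np.array(hinge,float)]
    for x,z in((-48.3,-8.5),(-61,7)):
        a,b=rot(x,z); out.append(np.array(hinge)+u*a+[0,0,b])
    return np.array(out)
E
python3 - <<'E'
from h import *
h=(606.8,-79,83)
for th in (0,5,10,15,20): print(th,proj('wrist',flag(th,h)).round(1).tolist())
E
```

```text
0 [[283.2, 104.7], [282.7, 206.4], [283.0, 241.4]]
5 [[283.2, 104.7], [282.8, 209.7], [283.1, 243.8]]
10 [[283.2, 104.7], [282.9, 212.5], [283.3, 245.3]]
15 [[283.2, 104.7], [283.0, 214.6], [283.4, 245.7]]
20 [[283.2, 104.7], [283.1, 216.0], [283.6, 245.0]]
```

move_arm([
  [[-0.4,0,-0.1],0,-1],
  [[-0.8,0,-0.25],0,-1],
  [[-1.2,0,-0.45],0,-1],
  [[-1.6,0,-0.7],0,-1],
  [[-2.0,0,-0.95],0,-1],
  [[-2.4,0,-1.2],0,-1],
  [[-2.8,0,-1.5],0,-1],
  [[-2.8,0,-1.5],0,-1],
])

```text
time_s: 6.08
ee_pos: [547.1, -68.0, 177.6]
ee_rot: [175.2, 90.0, -13.8]
force: [-0.3, -0.3, 0.1]
gripper_width: 0.7
```

Run:
```python
from h import *
import cv2
s=status.state();print(s['time_s'],s['ee_pos'],s['force'])
h=(606.8,-79,83)
for th in (0,10,20,30,40,50): print(th,proj('wrist',flag(th,h)).round(0)[:,1].tolist())
for n in ("wrist","scene"):
    cv2.imwrite(f"pics/{n}5.png",viewer.grab_frame(n)[:,:,::-1])
a=cv2.imread("pics/scene5.png")[150:270,150:290]; cv2.imwrite("pics/scene5c.png",cv2.resize(a,None,fx=5,fy=5,interpolation=cv2.INTER_CUBIC))
```

```text
6.075 [547.0848328  -67.96431182 177.60532763] [-0.29045305 -0.31961429  0.12642216]
0 [136.0, 219.0, 249.0]
10 [136.0, 224.0, 253.0]
20 [136.0, 228.0, 253.0]
30 [136.0, 229.0, 249.0]
40 [136.0, 227.0, 241.0]
50 [136.0, 222.0, 227.0]
```

View pics/wrist5.png

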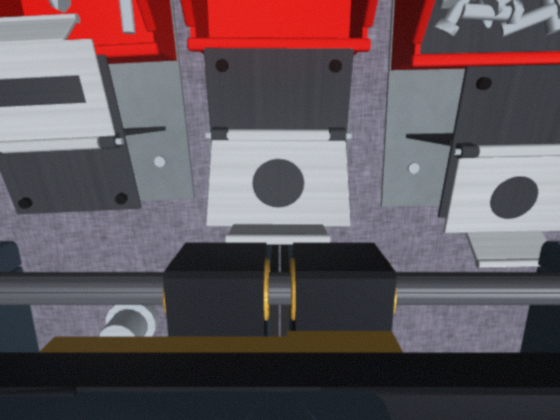

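View pics/scene5c.png

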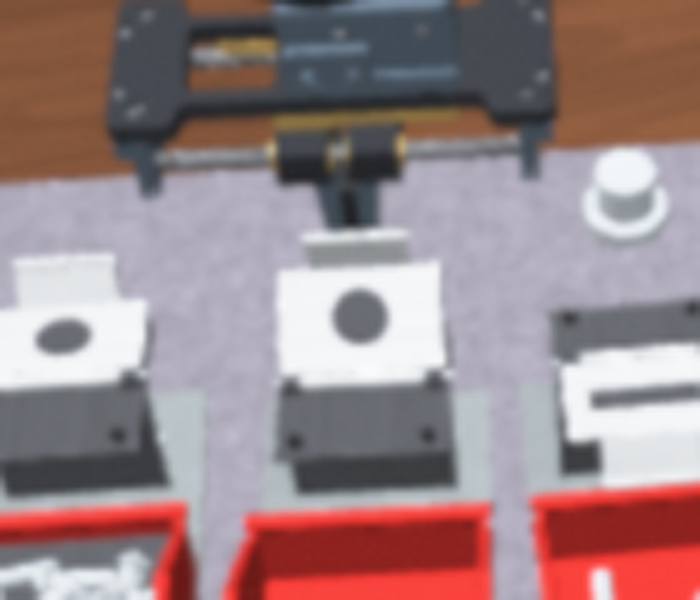

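move_arm([
  [[-0.4,0,-0.3],0,-1],
  [[-0.8,0,-0.7],0,-1],
  [[-1.1,0,-1.2],0,-1],
  [[-1.4,0,-1.7],0,-1],
  [[-1.6,0,-2.2],0,-1],
  [[-1.8,0,-2.7],0,-1],
  [[-1.9,0,-3.2],0,-1],
  [[-2.0,0,-3.6],0,-1],
  [[-2.0,0,-4.0],0,-1],
  [[-2.0,0,-4.0],0,-1],
])

```text
time_s: 7.42
ee_pos: [586.5, -74.2, 197.1]
ee_rot: [136.3, 90.0, -52.7]
force: [-0.0, 0.3, 0.3]
gripper_width: 0.5
```

Run:
```python
from h import *
import cv2
s=status.state();print(s['time_s'],s['ee_pos'],s['force'])
for n in ("wrist","scene"):
    cv2.imwrite(f"pics/{n}6.png",viewer.grab_frame(n)[:,:,::-1])
a=cv2.imread("pics/scene6.png")[150:270,150:290]; cv2.imwrite("pics/scene6c.png",cv2.resize(a,None,fx=5,fy=5,interpolation=cv2.INTER_CUBIC))
```

```text
7.425 [586.49381096 -74.22464785 197.14834226] [-0.03832716  0.26901834  0.31399039]
```

View pics/wrist6.png

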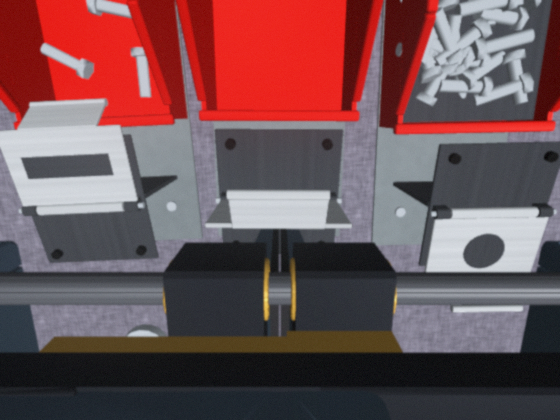

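View pics/scene6c.png

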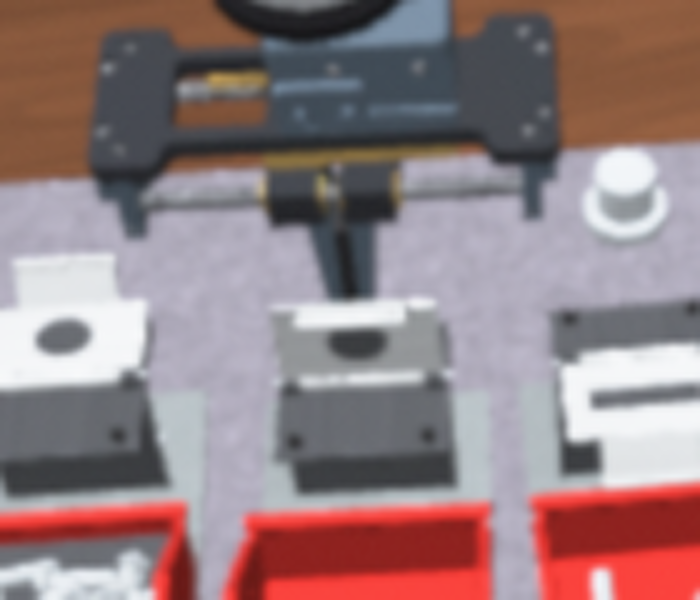

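The flag is nearly upright, and the tip is behind it. Next I'll push on past upright slowly.

move_arm([
  [[0,0,-0.4],0,-1],
  [[0,0,-0.8],0,-1],
  [[0,0,-1.2],0,-1],
  [[0,0,-1.5],0,-1],
  [[0,0,-1.8],0,-1],
  [[0,0,-2.1],0,-1],
  [[0,0,-2.4],0,-1],
  [[0,0,-2.7],0,-1],
  [[0,0,-2.7],0,-1],
  [[0,0,-2.7],0,-1],
  [[0,0,-2.7],0,-1],
])

```text
time_s: 8.9
ee_pos: [612.8, -78.4, 197.3]
ee_rot: [63.9, 90.0, -125.1]
force: [0.1, -0.6, 0.1]
gripper_width: 0.5
```

Run:
```python
from h import *
import cv2
s=status.state();print(s['time_s'],s['ee_pos'],s['force'])
for n in ("wrist","scene"):
    cv2.imwrite(f"pics/{n}7.png",viewer.grab_frame(n)[:,:,::-1])
a=cv2.imread("pics/scene7.png")[150:270,150:290]; cv2.imwrite("pics/scene7c.png",cv2.resize(a,None,fx=5,fy=5,interpolation=cv2.INTER_CUBIC))
```

```text
8.9 [612.81452113 -78.41272836 197.25243234] [ 0.09279351 -0.62654681  0.14293427]
```

View pics/wrist7.png

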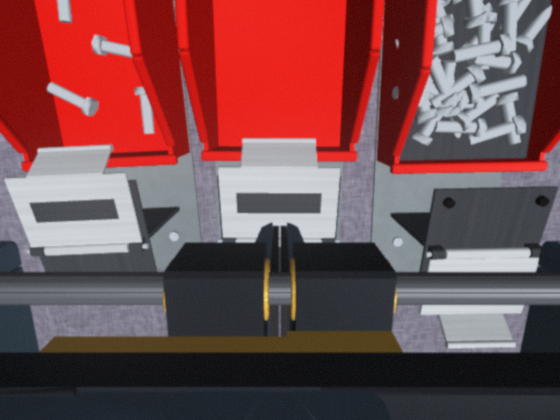

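View pics/scene7c.png

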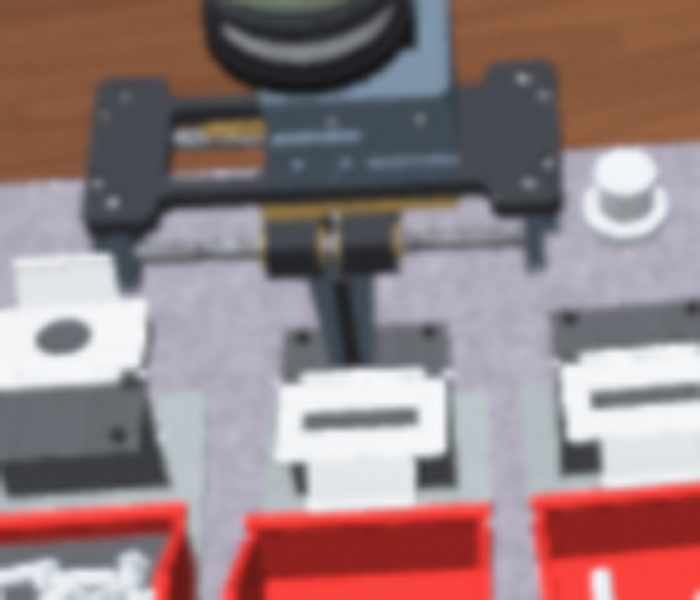

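The flag has fallen over to the rear and shows its bar mark at about (362,418) in the scene crop. Now I'll lift straight up and back off.

move_arm([
  [[-2,0,0],0,-1],
  [[-5,0,0],0,-1],
  [[-9,0,1],0,-1],
  [[-11,0,5],0,-1],
  [[-11,0,10],0,-1],
  [[-11,0,15],0,-1],
  [[-11,0,19],0,-1],
  [[-11,0,20],0,-1],
  [[-11,0,20],0,-1],
  [[-11,0,20],0,-1],
])

```text
time_s: 10.25
ee_pos: [416.8, -47.3, 307.4]
ee_rot: [176.4, 89.9, -12.6]
force: [-0.2, 0.7, 0.3]
gripper_width: 0.5
```

Run:
```python
from h import *
import cv2
s=status.state();print(s['time_s'],s['ee_pos'],s['force'])
for n in ("top","scene"):
    cv2.imwrite(f"pics/{n}8.png",viewer.grab_frame(n)[:,:,::-1])
a=cv2.imread("pics/scene8.png"); b=cv2.imread("pics/scene0.png")
f=lambda i:cv2.resize(i[175:345,50:400],None,fx=2,fy=2,interpolation=cv2.INTER_CUBIC)
cv2.imwrite("pics/cmp8.png",cv2.vconcat([f(b)[:290],f(a)[:290]]))
d=cv2.absdiff(a,b).max(2)[175:345,50:400]; cv2.imwrite("pics/diff8.png",cv2.resize(d*2,None,fx=2,fy=2))
```

```text
10.25 [416.76867493 -47.30210299 307.35495316] [-0.23854231  0.67896014  0.33593945]
```

View pics/cmp8.png

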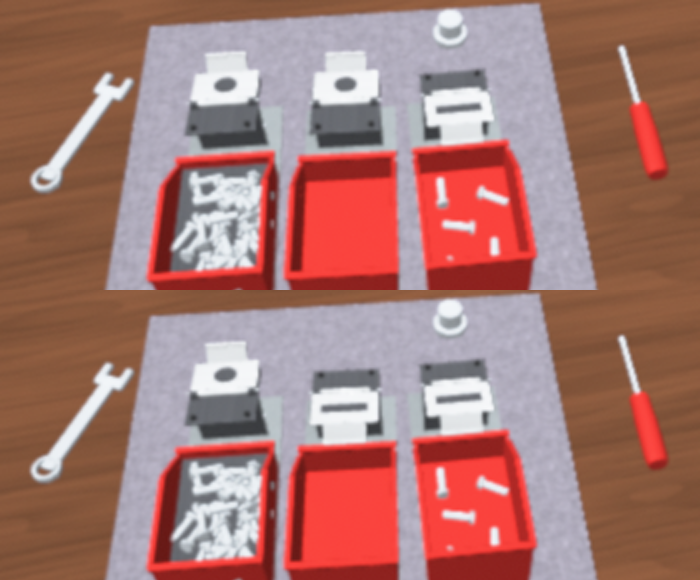

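View pics/diff8.png

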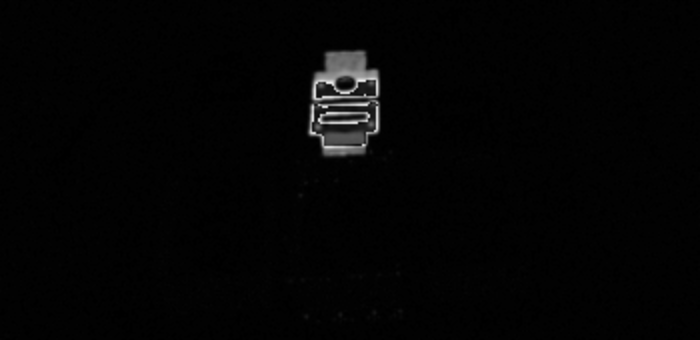

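The before/after difference shows only the empty bin's flag changed; the bin outline has at most a sub-pixel trace. Handing in.

```bash
python3 -c "
from workcell import env
print(env.job_done())"
```

```text
the job is handed in; nothing more can be done
None
```

The flag of the empty (middle) bin now lies flat on the rear half of its plate, bar mark up. I handed the job in at about 10.3 s.

- **How it was moved:** I used the closed fingertips from the front. They lifted the tab edge, followed its arc past upright, and let the flag drop over by its own weight. Nothing was gripped. The arm then backed off well clear.
- **Forces:** The highest force reading after any move was about 3.8 N, soon after first contact. It was below 1 N for the rest, close to the sensor's noise.
- **Last check:** Comparing the scene camera before and after, only the empty bin's flag changed. The other two flags, the wrench, screwdriver and bush look unmoved. The empty bin's outline shows a faint trace in that comparison, well under a pixel, so any shift of its sled is too small to make out (a pixel is about 2 mm there).
- **Disagreements:** My two measurements of the hinge position differed by up to about 4 mm. The front-lip points fitted up to 3.7 pixels off in the first bin fit. Neither affected the result.

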